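Unlatch the index plunger and move the sample carrier to the light panel

ROBOT

A 6-joint arm with a two-finger parallel gripper is mounted at the origin on the work surface. World frame = base frame: x ahead of the robot, y to its left, z up, the work surface at z = 0. Lengths are in m, angles in rad, forces in N, time in s.
With the tool pointing down it reaches from about 0.25 to 0.725 m from the base axis. Payload 4 kg.
Tool frame: the origin (TCP) lies on the centre line of the jaws, within the pads' length; the fingertips stand 11 mm ahead of it and the grasp point (between the pads) lies 8 mm behind it (bot.nose_length is the distance from the TCP to the fingertips, in m); z points along the fingers, y is the direction in which the jaws open and shut (so a half turn about z gives the same grasp; the last joint's range is limited). The gripper opens to 85 mm and grips with 20 to 120 N. Pads are 22 mm wide; open, the fingers measure 114 mm over their backs; the gripper's body (76 mm by 85 mm) begins 54 mm behind the grasp point. The pads swing forward as they close: fully open they stand 13 mm farther back than shut.
Start: joints at [-1.3, 0.241, 0.005, 1.335, 0, 1.571], TCP at [0.134, -0.482, 0.242] pointing down, gripper open.
Joint ranges: [-2.72, 2.72], [-1.05, 1.87], [-1.09, 1.28], [-1.99, 2.15], [-1.42, 1.44], [-3.14, 3.14]. Speed limits (rad/s): [2.79, 2.79, 3.14, 3.14, 3.14, 3.14].

INTERFACE

Orientations are given as a unit quaternion [x, y, z, w].
In Python, from workcell import bot gives the robot as it stands.
- The arm moves only by the tool play_rows, never from a script. Its argument "plan" is one flat list of numbers, 6 for each row, row after row: the shift along the tool's x, y, z in mm, then the turn, a rotation vector about the tool's x, y, z in rad. A call has 1 to 20 rows; each row shifts and turns the commanded pose from where the row before left it, along the tool's axes as they then stand; what a row does not reach is not made up. A row lasts 1/8 s, in which the tool goes at most 62.5 mm and 10.7 degrees, less where a joint would pass 70% of its speed; a pose out of reach is approached as far as the arm can. A call with a gripper value outside its range is refused whole. "hand" is the opening in per cent of the stroke, from 0 (shut) to 100 (fully open), set as the call begins (left out, the last holds). The fingers move at their own pace and stop on an object; the grip force is fixed at half the most. Time passes only in rows, so rows that do not move let the fingers close. It gives the time, the measured TCP pose, the force and the opening at its end, in the units of the state.
- bot.get_obs(): the state, without advancing time (a new reading comes with each control period).
- bot.camera(name): name is "side" or "top" or "wrist"; returns a dict with "frame" (480x640x3 uint8, blue, green, red), "range_z" (480x640 float32, m along the optical axis (not along the pixel's ray), 0 where there is no reading), "K" (3x3 intrinsics, pixels), "cam_to_world" (4x4, takes a point from camera to world coordinates). Camera axes: x right, y down, z forward; pixel columns grow to the right and rows downward; lengths in m; the calibration is good to about 2 mm. A picture is of the moment at which its call begins.
- bot.job_done(): hands the job in, once; it reports no verdict.
Trained networks look in the newest picture that a camera, given by its name, has taken for a name from the list of things; names that differ only in an ending like _2 or _b are one class to them, and where a whole thing is asked for, a point or a joint stands for the part that bears it (a point fixed in the world has none). Each returns a list of dicts, best first, with "p" (0 to 1); they miss things now and then, are a little off and sometimes report something else, mostly with a low value. They report only what shows in the picture. A call takes as long as a camera call. They do not tell look-alikes from the thing itself.
- bot.outline_of(query, camera): "mask" (480x640 bool, what is visible of it) and "point" ([row, column] in pixels, amid what is visible of it).
The state is a dict: "clock": time; "joint_pos": joint angles; "joint_vel": joint speeds; "tau": joint torques, N m; "eef_pos": TCP position; "tool_rot": TCP orientation; "ft_force": force on the tool from outside, world axes, zero at the start; "ft_torque": the same for the moment, N m; "grip_width": finger opening in m.
Only numpy, scipy, OpenCV 4.12 (cv2) and the standard library are available. Lean on these libraries where they do the work, as an engineer would, in place of code of your own. Each camera call takes 0.05 s, during which the arm holds its last target.

TASK

The blue sample carrier is pinned in the sloping stand by a sprung index plunger. Pull the plunger's black T-bar out along its axis, twist it and let go so that it stays latched open; then slide the carrier out from under the bracket, lift it off the stand and gently lay it flat, handle up, in the middle of the light panel with its long side along the panel's long side, and let go. Leave the plunger latched open and leave the goggles, jar and brush where they are.

Things in the scene. Friction and masses are not known exactly. Their poses are not given: they have to be found in the camera images.
- stand: Fixed grey stand, footprint 140 x 220 mm; origin at the centre of its underside, z up. Its bed (130 x 210 mm, centre 64 mm up) slopes 25 degrees, low at the stand's -x, where a lip 6 mm proud keeps the carrier from sliding down, rising to +x. With the plunger open the carrier leaves only by sliding level along the lip, to the stand's -y.
- bracket (a point): Centre of the top of the stand's aluminium bracket arm over the carrier's tab (stand axes). Arm 46 mm wide in y, 70 mm up the slope, its top 26 mm and underside 16 mm above the bed; an upright closes its +y end. Slide the carrier at least 35 mm to -y before lifting, so that its tab is clear of the arm.
- bar_grip (a point): Centre of the plunger's black T-bar: 64 long, 14 wide, 22 mm tall. Site z = plunger axis, pointing out, square to the bed (25 degrees from vertical); x along the bar, y across. Plunger in: 67 mm above the bed, bar up the slope, its underside 30 mm above the bracket arm, on which a brass slotted collar (32 x 30, 12 mm tall) stands under the bar.
- plunger (a joint): Plunger's pull along its axis, m: 0 = pin in the carrier's hole, stop at 0.020. Spring 5 N at 0, about 9 N at 0.015. A cross pin must come 11.5 mm up out of the collar's slot before the bar can turn: pull about 15 mm. Let go after twisting, it settles latched at about 0.0115; let go untwisted, it springs back.
- twist (a joint): Turn of the T-bar about its axis, rad: 0 = bar along the slope, range -1.45 to 1.45; either way is good. Beyond about 0.4 the cross pin rests on the collar and the plunger stays out; turn about 1 for a sure hold. Slight friction only.
- carrier_grip (a point): Centre of the carrier's yellow bar handle (70 mm along point x, 14 wide along y, 32 tall above the plate's face; 24 mm above the plate's underside). Site z square to the plate, out of the handle side; y to the tab; x up the slope. In the stand it is 97 mm from the plunger's axis. Carrier about 200 to 350 g, centre of mass 10 mm from the handle towards the tab.
- carrier_centre (a point): Centre of the blue carrier plate (8 mm thick, 180 mm long in y with its tab, 100 in x; axes as carrier_grip), 22 mm from the handle's centre line towards the tab, 4 mm above the underside. The tab is the last 50 mm at +y, 44 mm wide, its pin hole 75 mm from this centre.
- panel_top (a point): Centre of the top face of the fixed white light panel with grey rim (180 mm in x, 250 mm in y, top 25 mm above the table); axes along its edges, z up.
- goggles: Bystander: orange clear safety goggles, about 90 x 145 x 48 mm, origin at the underside. Leave alone.
- jar: Bystander: closed amber jar, 60 mm across, 65 mm tall, origin at the underside's centre. Leave alone.
- brush: Bystander: dusting brush, 170 mm long, lying; origin at the underside. Leave alone.
Mind the look-alikes: they are no part of the job. Leave any green look-alike of the part that bears carrier_grip alone.

How it is judged:
On the way, in this order (a step that is already met when the one before it is completed fails the run):
1. the plunger is out and twisted, and stays latched open with the robot off it, the carrier still in its place (value of joint plunger above 0.009 m and (value of joint twist above 0.25 rad or value of joint twist below -0.25 rad) and contact force between the fingers and plunger below 0.3 N and distance of carrier_grip from where it was at the start of the episode below 0.02 m), for 0.3 s.
2. the carrier is slid out and lifted off the stand (value of joint plunger above 0.009 m and distance of carrier_grip from where it was at the start of the episode above 0.06 m and contact force between carrier and stand below 0.1 N and contact force between carrier and the fingers above 0.5 N), for 0.1 s.
At the end, for the whole second after the job is handed in: Carrier at rest and released on the light panel, flat, handle up (within 0.08 rad), plate centre within 35 mm in x and 40 mm in y of the panel's centre, long sides parallel within 0.3 rad either way round; plunger still latched open (out over 9 mm) (value of joint plunger above 0.009 m and x of carrier_centre in the frame of panel_top between -0.035 and 0.035 m and y of carrier_centre in the frame of panel_top between -0.04 and 0.04 m and z of carrier_centre in the frame of panel_top between 0 and 0.008 m and angle between carrier_centre's own z axis and vertical below 0.08 rad and angle between the y axis of carrier_centre and the y axis of panel_top, either way round below 0.3 rad and linear speed of carrier below 0.02 m/s); the robot touches nothing.
It fails at once if a bystander (goggles, jar or brush) is moved more than 30 mm (distance of any of goggles, jar, brush from where it was at the start of the episode above 0.03 m).
It fails at once if the carrier is dropped or slammed onto the panel: faster than 0.5 m/s when close above it (z of carrier_centre in the frame of panel_top below 0.015 m and horizontal distance between carrier_centre and panel_top below 0.15 m and linear speed of carrier above 0.5 m/s).
It also fails if it takes over 59 s, if anything falls off the work surface, if the arm or the gripper's body presses on something with over 40 N, if the wrist force passes 120 N, or if a joint passes its speed limit or range.

## Working session

There is one attempt and no reset: what is moved stays moved. The work goes in short steps, Python scripts to look and compute and a tool call to move; the robot and the scene stay as the last step left them, time stands still between calls to the robot, and variables do not carry over. Pictures are saved under pics/ and viewed, and the job is handed in when it is done.

Besides the shell and the picture viewer there is one more tool, called after "Emit:" as name(argument=value, ...), one argument or row to a line, values as JSON. play_rows: Moves the arm, as the interface text tells. Its arguments: {"type":"object","properties":{"plan":{"type":"array","items":{"type":"number"}},"hand":{"type":"number"}},"required":["plan"]}

```bash
ls; mkdir -p pics
python3 - <<'E'
from workcell import bot
import cv2,numpy as np,pickle
o=bot.get_obs();print({k:np.round(v,3) for k,v in o.items()})
for n in("side","top","wrist"):
    c=bot.camera(n);cv2.imwrite(f"pics/{n}0.png",c["frame"]);pickle.dump(c,open(f"{n}0.pkl","wb"));print(n,np.round(c["cam_to_world"],3).tolist(),c["K"].tolist())
E
```

```text
pics
{'clock': np.float64(0.0), 'joint_pos': array([-1.3  ,  0.241,  0.004,  1.335,  0.   ,  1.571]), 'joint_vel': array([ 0.001, -0.   , -0.001,  0.   , -0.001,  0.002]), 'tau': array([ 1.0000e-03, -3.7232e+01,  2.5241e+01,  1.7000e-02, -0.0000e+00,
        0.0000e+00]), 'eef_pos': array([ 0.134, -0.481,  0.241]), 'tool_rot': array([ 0.991,  0.135, -0.   , -0.001]), 'ft_force': array([-0.511,  0.044,  0.383]), 'ft_torque': array([-0.042, -0.044,  0.01 ]), 'grip_width': np.float64(0.086)}
side [[0.982, -0.147, 0.118, 0.446], [-0.188, -0.754, 0.63, -0.592], [-0.003, -0.641, -0.768, 0.864], [0.0, 0.0, 0.0, 1.0]] [[500.9927410024867, 0.0, 330.02763383525803], [0.0, 500.9927410024867, 234.7164624660481], [0.0, 0.0, 1.0]]
top [[0.032, -0.996, 0.085, 0.453], [-0.999, -0.03, 0.025, 0.005], [-0.022, -0.086, -0.996, 1.071], [0.0, 0.0, 0.0, 1.0]] [[499.81249256599364, 0.0, 313.29613547615236], [0.0, 499.81249256599364, 238.03887287405598], [0.0, 0.0, 1.0]]
wrist [[0.268, -0.91, -0.316, 0.214], [-0.963, -0.254, -0.086, -0.459], [-0.002, 0.327, -0.945, 0.373], [0.0, 0.0, 0.0, 1.0]] [[343.28122058528095, 0.0, 314.78826027617663], [0.0, 343.28122058528095, 242.5223228061565], [0.0, 0.0, 1.0]]
```

View pics/top0.png

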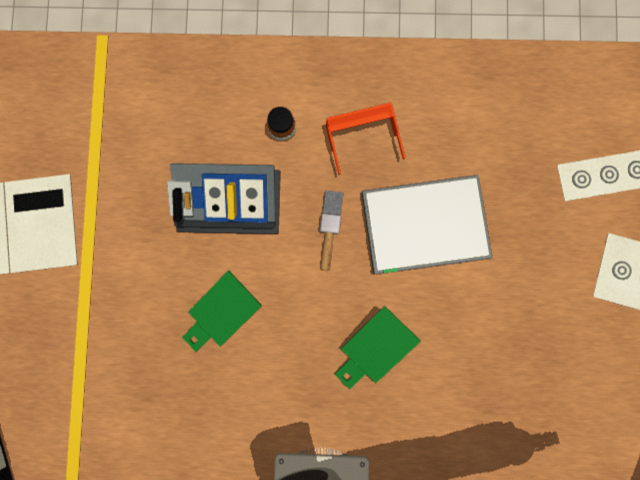

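View pics/side0.png

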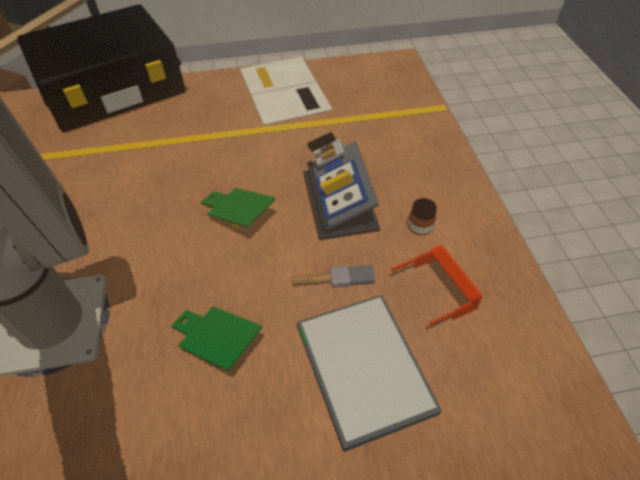

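The top view shows the stand at about (224,198), with the blue carrier and its yellow handle at (232,201) and the black T-bar at (178,206). The panel is at (427,225), the brush at (331,225), the goggles at (362,125) and the jar at (280,122). The only part pinned in the stand is the blue carrier. The two green plates, at (225,308) and (378,345), are look-alikes.

```bash
cat > h.py <<'E'
import pickle,numpy as np,cv2
def load(n): return pickle.load(open(n,"rb"))
def pts(c):
    K=c["K"];d=c["range_z"];v,u=np.mgrid[:480,:640]
    p=np.stack([(u-K[0,2])/K[0,0]*d,(v-K[1,2])/K[1,1]*d,d],-1)
    T=c["cam_to_world"];return p@T[:3,:3].T+T[:3,3]
E
python3 - <<'E'
from h import *
from workcell import bot
for n,(a,b,s,t) in dict(top=(140,150,160,120),side=(280,120,120,130)).items():
    c=load(n+"0.pkl");f=c["frame"][b:b+t,a:a+s];cv2.imwrite(f"pics/{n}crop.png",cv2.resize(f,None,fx=4.5,fy=4.5,interpolation=cv2.INTER_CUBIC))
    P=pts(c);ok=c["range_z"]>0
    hsv=cv2.cvtColor(c["frame"],cv2.COLOR_BGR2HSV)
    for q in("bar_grip","carrier_grip","carrier_centre","panel_top","stand","bracket","plunger","goggles","jar","brush"):
        for r in bot.outline_of(q,n)[:3]:
            m=r["mask"]&ok; p=P[m]
            if len(p): print(n,q,round(r["p"],2),np.round(r["point"]),m.sum(),"med",np.round(np.median(p,0),3),"lo",np.round(np.percentile(p,3,0),3),"hi",np.round(np.percentile(p,97,0),3))
E
```

```text
top bar_grip 0.75 [203. 175.] 319 med [0.589 0.289 0.13 ] lo [0.562 0.285 0.085] hi [0.617 0.298 0.146]
top carrier_grip 0.93 [349. 376.] 3655 med [ 0.321 -0.105  0.038] lo [ 0.25  -0.171  0.006] hi [ 0.387 -0.039  0.058]
top carrier_grip 0.72 [309. 221.] 3257 med [0.383 0.216 0.039] lo [0.316 0.15  0.009] hi [0.448 0.284 0.059]
top carrier_grip 0.64 [197. 232.] 3366 med [0.614 0.193 0.073] lo [0.57  0.131 0.049] hi [0.658 0.27  0.102]
top carrier_centre 0.85 [347. 379.] 3563 med [ 0.321 -0.106  0.038] lo [ 0.251 -0.171  0.009] hi [ 0.386 -0.041  0.059]
top carrier_centre 0.66 [200. 230.] 3305 med [0.615 0.193 0.074] lo [0.572 0.131 0.05 ] hi [0.658 0.271 0.102]
top carrier_centre 0.66 [310. 221.] 3119 med [0.383 0.216 0.039] lo [0.315 0.152 0.01 ] hi [0.448 0.283 0.058]
top panel_top 0.59 [225. 426.] 10030 med [ 0.576 -0.205  0.024] lo [ 0.49  -0.323  0.019] hi [ 0.664 -0.088  0.028]
top stand 0.74 [208. 201.] 4476 med [0.608 0.249 0.074] lo [0.55 0.11 0.  ] hi [0.679 0.321 0.134]
top bracket 0.72 [212. 201.] 3995 med [0.606 0.256 0.077] lo [0.55  0.113 0.009] hi [0.677 0.318 0.136]
[... 1256 characters left out ...]
8 -0.229  0.025] lo [ 0.492 -0.333  0.016] hi [ 0.669 -0.097  0.029]
side stand 0.85 [200. 320.] 3784 med [0.614 0.185 0.049] lo [0.554 0.106 0.004] hi [0.684 0.314 0.132]
side plunger 0.73 [143. 320.] 337 med [0.595 0.285 0.127] lo [0.565 0.28  0.094] hi [0.62  0.303 0.145]
side goggles 0.91 [276. 454.] 1726 med [ 0.793 -0.072  0.046] lo [ 0.704 -0.153  0.001] hi [0.827 0.002 0.051]
side goggles 0.33 [212. 346.] 3763 med [0.614 0.181 0.05 ] lo [0.555 0.106 0.005] hi [0.683 0.314 0.132]
side jar 0.86 [213. 424.] 850 med [0.781 0.089 0.052] lo [0.759 0.075 0.008] hi [0.808 0.123 0.068]
side brush 0.77 [278. 345.] 1145 med [ 0.579 -0.009  0.018] lo [ 0.486 -0.03   0.008] hi [0.641 0.008 0.022]
```

View pics/topcrop.png

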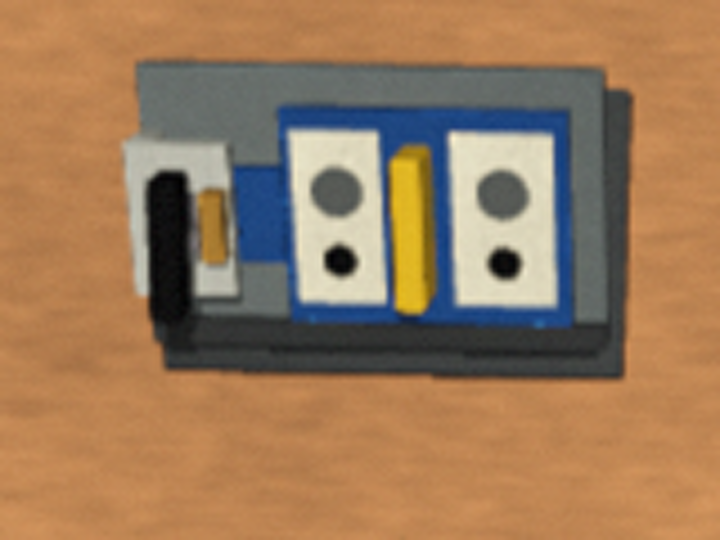

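View pics/sidecrop.png

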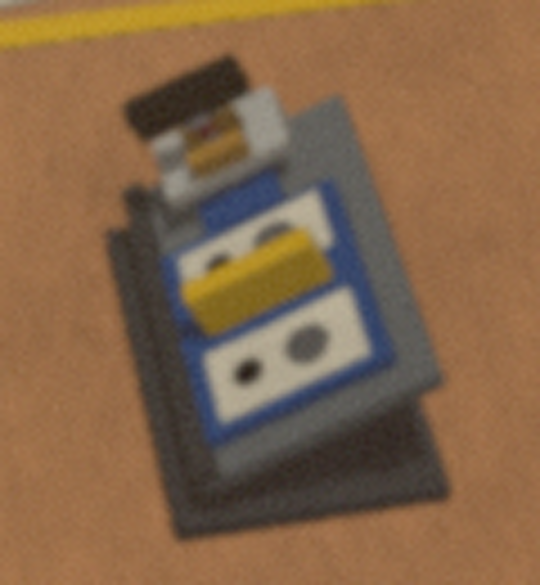

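```bash
cat > fit.py <<'E'
from h import *
import sys
sfx=sys.argv[1] if len(sys.argv)>1 else "0"
for n in("top","side"):
    c=load(f"{n}{sfx}.pkl");P=pts(c);f=c["frame"];ok=c["range_z"]>0
    hsv=cv2.cvtColor(f,cv2.COLOR_BGR2HSV)
    reg=ok&(P[...,0]>.5)&(P[...,0]<.72)&(P[...,1]>.08)&(P[...,1]<.34)
    blue=reg&(abs(hsv[...,0].astype(int)-110)<12)&(hsv[...,1]>140)&(hsv[...,2]>60)
    p=P[blue];
    for _ in range(4):
        A=np.c_[p[:,:2],np.ones(len(p))];s=np.linalg.lstsq(A,p[:,2],rcond=None)[0];r=A@s-p[:,2];p=p[abs(r)<max(.004,2*r.std())]
    nrm=np.array([-s[0],-s[1],1]);nrm/=np.linalg.norm(nrm)
    print(n,"plane n",np.round(nrm,3),"tilt",np.degrees(np.arccos(nrm[2])).round(2),"az upslope",np.degrees(np.arctan2(-nrm[1],-nrm[0])).round(2),"rms",r.std().round(4),"z@ (.615,.2)",(s@[.615,.2,1]).round(4))
    # in-plane rect of whole blue region (convex)
    up=np.array([-nrm[0],-nrm[1],0]);ux=np.cross([0,1,0],nrm);ux/=np.linalg.norm(ux);uy=np.cross(nrm,ux)
    q=np.c_[p@ux,p@uy]
    body=q[q[:,1]<np.percentile(q[:,1],3)+.125] 
    (rc,rs,ra)=cv2.minAreaRect((body*1000).astype(np.float32));print("  body rect",np.round(rc,1),np.round(rs,1),ra)
    yel=reg&(abs(hsv[...,0].astype(int)-25)<6)&(hsv[...,1]>150)&(P[...,1]<.24)
    y=P[yel];h=y@nrm-nrm@[.615,.2,s@[.615,.2,1]];t=y[(h>np.percentile(h,90)-.006)]
    print("  handle h",np.percentile(h,[50,90,97]).round(4))
    rc,rs,ra=cv2.minAreaRect((np.c_[t@ux,t@uy]*1000).astype(np.float32));print("  handle rect",np.round(rc,1),np.round(rs,1),ra)
    tw=lambda rc,hh:ux*rc[0]/1000+uy*rc[1]/1000+nrm*(nrm@[.615,.2,s@[.615,.2,1]]+hh)
    print("  grip centre world",tw(rc,.016).round(4))
    blk=ok&(P[...,2]>.09)&reg&(hsv[...,2]<50)&(P[...,1]>.26)
    b=P[blk];h=b@nrm-nrm@[.615,.2,s@[.615,.2,1]];t=b[h>np.percentile(h,90)-.006];hm=np.median(t@nrm-nrm@[.615,.2,s@[.615,.2,1]])
    rc,rs,ra=cv2.minAreaRect((np.c_[t@ux,t@uy]*1000).astype(np.float32));print("  bar rect",np.round(rc,1),np.round(rs,1),ra,"htop",hm.round(4),"centre world",tw(rc,hm-.011).round(4), "mean",(t.mean(0)-.011*nrm).round(4))
    # panel
    w=ok&(P[...,2]>.015)&(P[...,2]<.036)&(P[...,0]>.46)&(P[...,0]<.7)&(P[...,1]<-.06)&(P[...,1]>-.37)&(hsv[...,1]<60)
    w=cv2.morphologyEx(w.astype(np.uint8),cv2.MORPH_OPEN,np.ones((5,5)))>0
    rc,rs,ra=cv2.minAreaRect((P[w][:,:2]*1000).astype(np.float32));print("  panel",np.round(rc,1),np.round(rs,1),ra,np.median(P[w][:,2]).round(4))
E
python3 fit.py
```

```text
top plane n [-0.421 -0.004  0.907] tilt 24.87 az upslope 0.55 rms 0.0017 z@ (.615,.2) 0.0703
  body rect [586.7 190.3] [ 99.9 126.3] 0.4288410544395447
  handle h [0.0311 0.0337 0.0348]
  handle rect [587.  194.7] [69.5 14.3] 1.9720462560653687
  grip centre world [0.6078 0.1954 0.0845]
  bar rect [587.9 290.8] [13.5 63.2] 86.97856140136719 htop 0.0696 centre world [0.5905 0.2914 0.1239] mean [0.5915 0.2912 0.1243]
  panel [ 579.8 -205.3] [178.1 249.5] 9.571039199829102 0.0239
side plane n [-0. -0.  1.] tilt 0.0 az upslope 0.0 rms nan z@ (.615,.2) 0.0
  ret = _var(a, axis=axis, dtype=dtype, out=out, ddof=ddof,
  arrmean = um.true_divide(arrmean, div, out=arrmean,
  ret = ret.dtype.type(ret / rcount)
Traceback (most recent call last):
  File "fit.py", line 17, in <module>
    body=q[q[:,1]<np.percentile(q[:,1],3)+.125]
                  ~~~~~~~~~~~~~^^^^^^^^^^
IndexError: index -1 is out of bounds for axis 0 with size 0
```

The enlarged crops confirm the target: the blue plate, yellow handle, bracket, collar and black T-bar all match the description. I'll cross-check with the side camera.

```bash
sed -i 's/hsv\[...,1\]>140)&(hsv\[...,2\]>60)/hsv[...,1]>110)\&(hsv[...,2]>45)/; s/-25)<6)/-25)<8)/' fit.py
python3 - <<'E'
from h import *
c=load("side0.pkl");h=cv2.cvtColor(c["frame"],cv2.COLOR_BGR2HSV)
for v,u in((160,340),(186,337),(195,327),(180,337)):print(h[v,u],pts(c)[v,u])
E
python3 fit.py 2>&1|grep -v Warn
cat > go.py <<'E'
# usage: go.target(pos,R) prints required tool-frame shift/turn
from workcell import bot
import numpy as np
from scipy.spatial.transform import Rotation as Ro
def tilt(deg=25,yaw=0):
    a=np.radians(deg);x=np.array([np.cos(a),0,np.sin(a)]);z=np.array([np.sin(a),0,-np.cos(a)])
    return Ro.from_euler('z',yaw,degrees=True).as_matrix()@np.stack([x,np.cross(z,x),z],1)
def need(pos,R):
    o=bot.get_obs();C=Ro.from_quat(o["tool_rot"]).as_matrix()
    print("shift mm in tool",np.round(C.T@(np.array(pos)-o["eef_pos"])*1000,1),"rotvec",np.round(Ro.from_matrix(C.T@R).as_rotvec(),3))
    print("q",o["joint_pos"].round(2),"eef",o["eef_pos"].round(4),"F",o["ft_force"].round(1),"t",round(float(o["clock"]),2),"w",o["grip_width"].round(4),"toolx",C[:,0].round(3),"z",C[:,2].round(3))
E
python3 - <<'E'
from go import *
n=np.array([-.4226,0,.9063])
need(np.array([.591,.290,.124])+n*.06,tilt())
E
```

```text
[113 111  99] [0.63277006 0.27099307 0.07871753]
[ 22 178 130] [0.60867261 0.18668429 0.08012969]
[113  81  94] [0.58586226 0.18646027 0.05636185]
[ 22 197 146] [0.60878825 0.18788863 0.09734293]
top plane n [-0.421 -0.004  0.907] tilt 24.87 az upslope 0.54 rms 0.0017 z@ (.615,.2) 0.0703
  body rect [586.6 190.1] [125.6 101.1] 89.77263641357422
  handle h [0.0311 0.0337 0.0348]
  handle rect [587.  194.7] [69.5 14.3] 1.9719148874282837
  grip centre world [0.6078 0.1954 0.0845]
  bar rect [587.9 290.8] [13.5 63.2] 86.97882843017578 htop 0.0696 centre world [0.5905 0.2914 0.1239] mean [0.5915 0.2912 0.1243]
  panel [ 579.8 -205.3] [178.1 249.5] 9.571039199829102 0.0239
side plane n [-0.423 -0.002  0.906] tilt 25.04 az upslope 0.22 rms 0.0015 z@ (.615,.2) 0.0701
  body rect [587.9 186.3] [125.9  96.6] 89.89390563964844
  handle h [0.0236 0.0326 0.0336]
  handle rect [588.4 190.8] [66.1 17.1] 0.14641964435577393
  grip centre world [0.6097 0.1911 0.0853]
  bar rect [590.5 283.4] [40.1  3.2] 3.4984183311462402 htop 0.0653 centre world [0.5952 0.2836 0.121 ] mean [0.5937 0.2831 0.1202]
  panel [ 579.7 -210.1] [178. 249.] 9.455628395080566 0.0256
shift mm in tool [ 622.6 -628.2   63.9] rotvec [-0.059  0.434  0.266]Traceback (most recent call last):
  File "<stdin>", line 3, in <module>
  File "go.py", line 11, in need
    print("q",o["joint_pos"].round(2),"eef",o["eef_pos"].round(4),"F",o["ft_force"].round(1),"t",round(float(o["clock"]),2),"w",o["grip_width"].round(4),"toolx",C[:,0].round(3),"z",C[:,2].round(3))
                                                                                                                                ^^^^^^^^^^^^^^^^^^^^^
AttributeError: 'float' object has no attribute 'round'
```

Emit:
play_rows(
  plan=[38.9,-39.2,0,0,0,0,38.9,-39.2,0,0,0,0,38.9,-39.2,0,0,0,0,38.9,-39.2,0,0,0,0,38.9,-39.2,0,0,0,0,38.9,-39.2,0,0,0,0,38.9,-39.2,0,0,0,0,38.9,-39.2,0,0,0,0,38.9,-39.2,0,0,0,0,38.9,-39.2,0,0,0,0,38.9,-39.2,0,0,0,0,38.9,-39.2,0,0,0,0,38.9,-39.2,0,0,0,0,38.9,-39.2,0,0,0,0,38.9,-39.2,0,0,0,0,38.9,-39.2,0,0,0,0,0,0,0,-0.0148,0.1085,0.0665,0,0,0,-0.0148,0.1085,0.0665,0,0,0,-0.0148,0.1085,0.0665,0,0,0,-0.0148,0.1085,0.0665],
  hand=60,
)

```text
clock: 3.65
eef_pos: [0.6027, 0.1524, 0.2448]
tool_rot: [0.971, 0.111, 0.204, -0.062]
ft_force: [0.6, -0.7, -0.2]
grip_width: 0.0512
```

```bash
sed -i 's/o\["grip_width"\].round(4)/round(float(o["grip_width"]),4)/' go.py
python3 - <<'E'
from go import *
import cv2,pickle
n=np.array([-.4226,0,.9063])
need(np.array([.592,.2885,.124])+n*.06,tilt())
c=bot.camera("wrist");cv2.imwrite("pics/w1.png",c["frame"]);pickle.dump(c,open("wrist1.pkl","wb"))
E
```

```text
shift mm in tool [ -33.5 -135.3   69.1] rotvec [-0.17   0.023  0.19 ]
q [ 0.21  0.18 -0.16  0.81  0.08  3.14] eef [0.6027 0.1524 0.2448] F [ 0.6 -0.7 -0.2] t 3.65 w 0.0512 toolx [0.892 0.19  0.409] z [ 0.382  0.166 -0.909]
```

Joint 6 has reached its limit, so I'll use the other half-turn of the grasp.

Emit:
play_rows(
  plan=[0,0,0,0,0,-0.18,0,0,0,0,0,-0.18,0,0,0,0,0,-0.18,0,0,0,0,0,-0.18,0,0,0,0,0,-0.18,0,0,0,0,0,-0.18,0,0,0,0,0,-0.18,0,0,0,0,0,-0.18,0,0,0,0,0,-0.18,0,0,0,0,0,-0.18,0,0,0,0,0,-0.18,0,0,0,0,0,-0.18,0,0,0,0,0,-0.18,0,0,0,0,0,-0.18,0,0,0,0,0,-0.18,0,0,0,0,0,-0.18],
)

```text
clock: 5.7
eef_pos: [0.6023, 0.1533, 0.2445]
tool_rot: [0.013, 0.977, 0.087, 0.192]
ft_force: [-0.3, 0.8, 0.2]
grip_width: 0.0509
```

```bash
cat >> go.py <<'E'
FL=np.diag([-1.,-1,1])
n=np.array([-.4226,0,.9063])
BAR=np.array([.592,.2885,.124]);HAN=np.array([.6085,.193,.085])
E
python3 - <<'E'
from go import *
need(BAR+n*.08,tilt()@FL)
E
```

```text
shift mm in tool [ 66.8 125.   49.4] rotvec [ 0.164 -0.048 -0.063]
q [ 0.21  0.18 -0.15  0.82  0.08  0.25] eef [0.6023 0.1533 0.2445] F [-0.3  0.8  0.2] t 5.7 w 0.0509 toolx [-0.926  0.059 -0.373] z [ 0.377  0.165 -0.911]
```

Emit:
play_rows(
  plan=[16.7,31.2,12.3,0,0,0,16.7,31.2,12.3,0,0,0,16.7,31.2,12.3,0,0,0,16.7,31.2,12.3,0,0,0,0,0,0,0.082,-0.024,-0.0315,0,0,0,0.082,-0.024,-0.0315,0,0,0,0,0,0],
)

```text
clock: 6.58
eef_pos: [0.5584, 0.2902, 0.1967]
tool_rot: [0.002, 0.976, 0.001, 0.216]
ft_force: [0.2, 0.1, 0.4]
grip_width: 0.0514
```

Run:
```python
from go import *
import cv2,pickle
need(BAR+n*.0,tilt()@FL)
c=bot.camera("wrist");cv2.imwrite("pics/w2.png",c["frame"]);pickle.dump(c,open("wrist2.pkl","wb"))
```

```text
shift mm in tool [ 0.1 -1.8 80.1] rotvec [ 0.002 -0.002 -0.004]
q [ 0.59  0.26 -0.18  0.76 -0.23  0.55] eef [0.5584 0.2902 0.1967] F [0.2 0.1 0.4] t 6.58 w 0.0514 toolx [-0.907  0.004 -0.421] z [ 0.421  0.002 -0.907]
```

View pics/w2.png

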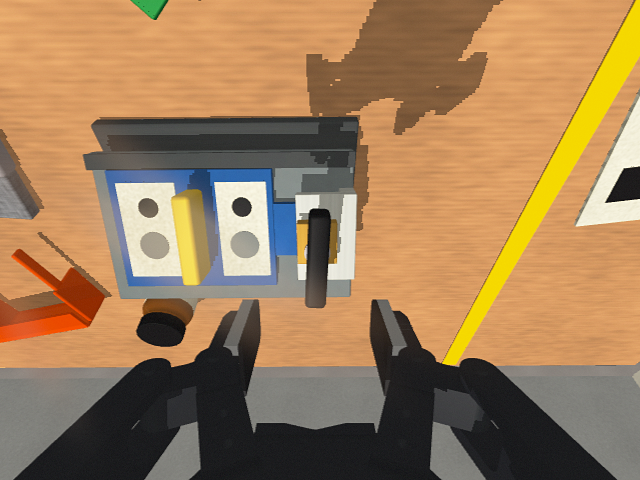

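The wrist view has the T-bar at (317,257), centred between the fingers (about columns 255 and 375). I'll measure it from the wrist depth.

Run:
```python
from h import *
c=load("wrist2.pkl");P=pts(c);hsv=cv2.cvtColor(c["frame"],cv2.COLOR_BGR2HSV)
nn=np.array([-.4226,0,.9063]);ux=np.array([.9063,0,.4226])
def rep(m,name):
    p=P[m];h=p@nn;t=p[h>np.percentile(h,90)-.005];print(name,len(t),"h",np.median(t@nn).round(4),cv2.minAreaRect((np.c_[t@ux,t[:,1]]*1000).astype(np.float32)))
m=np.zeros((480,640),bool);m[200:312,300:334]=1
rep(m&(hsv[...,2]<60)&(P[...,2]>.08),"bar")
m[:]=0;m[180:290,165:215]=1
rep(m&(hsv[...,1]>130)&(abs(hsv[...,0].astype(int)-26)<7),"handle")
b=np.array([.592,.2885,.124]);print(b@nn+.011,b@ux); b=np.array([.6085,.193,.085]);print(b@nn+.024,b@ux)
```

```text
bar 1243 h -0.126 ((553.658935546875, 293.2514953613281), (13.613993644714355, 98.5657730102539), 87.276123046875)
handle 1578 h -0.1644 ((549.5452270507812, 223.42503356933594), (50.24443817138672, 153.23757934570312), 52.3999137878418)
-0.12679799999999997 0.5889319999999999
-0.1561166 0.58740455
```

Run:
```python
from h import *
c=load("wrist2.pkl");P=pts(c)
nn=np.array([-.4226,0,.9063]);ux=np.array([.9063,0,.4226]);H=P@nn
for nm,h0,sl in(("bar",-.1268,np.s_[195:312,295:340]),("handle",-.156,np.s_[175:295,160:220])):
    p=P[sl].reshape(-1,3);h=H[sl].ravel();p=p[abs(h-h0)<.006]
    print(nm,len(p),np.median(p@nn).round(4),np.round(np.percentile(p@ux,[1,99]),4),np.percentile(p[:,1],[2,98]).round(4), np.mean(np.percentile(p[:,1],[2,98])).round(4))
```

```text
bar 2057 -0.1261 [0.5561 0.6178] [0.2845 0.2986] 0.2915
  return _methods._mean(a, axis=axis, dtype=dtype,
  ret = ret.dtype.type(ret / rcount)
Traceback (most recent call last):
IndexError: index -1 is out of bounds for axis 0 with size 0
```

Emit:
play_rows(
  plan=[1,0.5,21,0,0,0,0,0,21,0,0,0,0,0,21,0,0,0,0,0,21,0,0,0,0,0,0,0,0,0],
)

```text
clock: 7.25
eef_pos: [0.5929, 0.2872, 0.1184]
tool_rot: [0.004, 0.977, 0.0, 0.214]
ft_force: [-0.2, 0.6, -0.2]
grip_width: 0.0511
```

Emit:
play_rows(
  plan=[0,0,0,0,0,0,0,0,0,0,0,0,0,0,0,0,0,0,0,0,0,0,0,0,0,0,0,0,0,0,0,0,0,0,0,0],
  hand=0,
)

```text
clock: 8.0
eef_pos: [0.5938, 0.2914, 0.1223]
tool_rot: [0.002, 0.976, 0.003, 0.217]
ft_force: [-1.1, 4.3, 1.0]
grip_width: 0.0134
```

Emit:
play_rows(
  plan=[0,0,-4,0,0,0,0,0,-4,0,0,0,0,0,-4,0,0,0,0,0,-4,0,0,0,0,0,0,0,0,0,0,0,0,0,0,0],
)

```text
clock: 8.75
eef_pos: [0.5875, 0.2912, 0.1353]
tool_rot: [0.003, 0.976, 0.003, 0.217]
ft_force: [5.8, 7.4, -8.1]
grip_width: 0.0131
```

Run:
```python
from go import *
need(BAR,tilt()@FL)
o=bot.get_obs();print("along n from start",(o["eef_pos"]-[.5938,.2914,.1223])@n, "Fn",o["ft_force"]@n)
```

```text
shift mm in tool [ 0.7 -2.7 12.2] rotvec [ 0.005  0.001 -0.006]
q [ 0.56  0.37 -0.21  0.61 -0.22  0.52] eef [0.5875 0.2912 0.1353] F [ 5.8  7.4 -8.1] t 8.75 w 0.0131 toolx [-0.906  0.006 -0.423] z [ 0.423  0.005 -0.906]
along n from start 0.014503313743829804 Fn -9.79464737262677
```

Emit:
play_rows(
  plan=[0,0,-1.5,0,0,0,0,0,0,0,0,-0.12,0,0,0,0,0,-0.12,0,0,0,0,0,-0.12,0,0,0,0,0,-0.12,0,0,0,0,0,-0.12,0,0,0,0,0,-0.12,0,0,0,0,0,-0.12,0,0,0,0,0,-0.12,0,0,0,0,0,-0.12,0,0,0,0,0,0],
)

```text
clock: 10.12
eef_pos: [0.5865, 0.292, 0.1364]
tool_rot: [-0.5, 0.838, -0.108, 0.187]
ft_force: [5.6, 7.3, -8.5]
grip_width: 0.013
```

Run:
```python
from go import *
import cv2
need(BAR,tilt()@FL)
o=bot.get_obs();print("along n from start",(o["eef_pos"]-[.5938,.2914,.1223])@n, "Fn",o["ft_force"]@n,"T",o["ft_torque"])
cv2.imwrite("pics/w3.png",bot.camera("wrist")["frame"])
```

```text
shift mm in tool [ 3.2 -1.5 13.6] rotvec [0.006 0.003 1.075]
q [ 0.56  0.36 -0.21  0.62 -0.22 -0.56] eef [0.5865 0.292  0.1364] F [ 5.6  7.3 -8.5] t 10.12 w 0.013 toolx [-0.429 -0.88  -0.206] z [ 0.423  0.006 -0.906]
along n from start 0.01589269274645353 Fn -10.03590956276772 T [1.63182691 0.0679953  0.79022589]
```

View pics/w3.png

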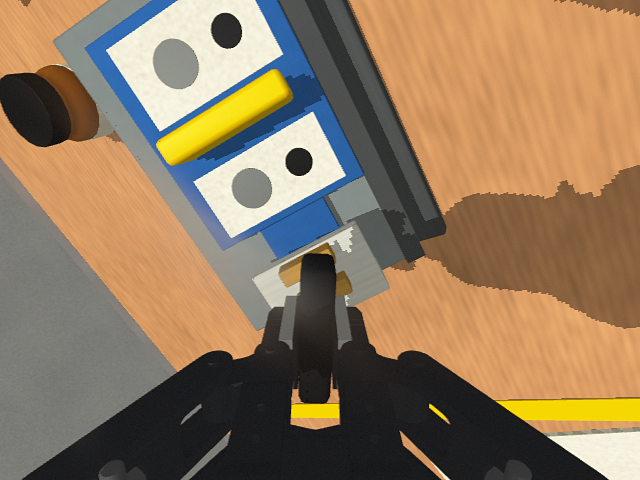

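The bar has turned with the gripper: it sits vertical at (317,325) while the stand is rotated about 60° in view. Next I'll ease it down onto the collar, release and retreat.

Emit:
play_rows(
  plan=[0,0,2,0,0,0,0,0,2,0,0,0,0,0,0,0,0,0],
)

```text
clock: 10.55
eef_pos: [0.5882, 0.292, 0.1328]
tool_rot: [-0.5, 0.838, -0.108, 0.188]
ft_force: [5.0, 8.6, -7.8]
grip_width: 0.0137
```

Emit:
play_rows(
  plan=[0,0,0,0,0,0,0,0,0,0,0,0,0,0,0,0,0,0,0,0,0,0,0,0,0,0,-15,0,0,0,0,0,-30,0,0,0,0,0,-30,0,0,0,0,0,0,0,0,0,0,0,0,0,0,0],
  hand=60,
)

```text
clock: 11.68
eef_pos: [0.5559, 0.2888, 0.2006]
tool_rot: [-0.499, 0.839, -0.11, 0.186]
ft_force: [-0.9, -0.4, -0.5]
grip_width: 0.0515
```

Run:
```python
from go import *
from h import *
need(BAR+n*.08,tilt()@FL)
c=bot.camera("wrist");cv2.imwrite("pics/w4.png",c["frame"])
P=pts(c);H=P@n-(BAR@n+.011);d=(abs(P[...,1]-.291)<.03)&(abs(P[...,0]-.59)<.03)&(H>-.02)&(H<.03)
print("bar top rise",np.percentile(H[d],[50,75,90]))
```

```text
shift mm in tool [ 0.1 -0.5  4.7] rotvec [ 1.000e-03 -0.000e+00  1.074e+00]
q [ 0.59  0.26 -0.18  0.77 -0.24 -0.53] eef [0.5559 0.2888 0.2006] F [-0.9 -0.4 -0.5] t 11.68 w 0.0515 toolx [-0.432 -0.879 -0.202] z [ 0.422  0.    -0.907]
bar top rise [0.01192257 0.01244459 0.01284253]
```

View pics/w4.png

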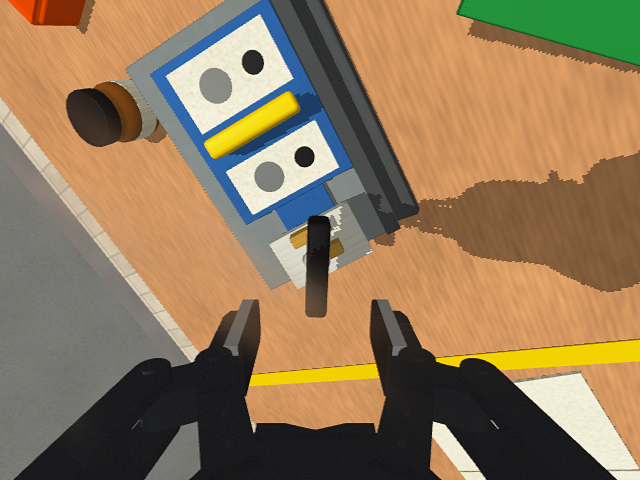

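The plunger is latched: the bar top has risen 12 mm and stayed there with the robot clear. Next is the carrier handle.

Emit:
play_rows(
  plan=[0,0,0,0,0,0.179,0,0,0,0,0,0.179,0,0,0,0,0,0.179,0,0,0,0,0,0.179,0,0,0,0,0,0.179,0,0,0,0,0,0.179,0,-32,0,0,0,0,0,-32,0,0,0,0,1,-31,0,0,0,0,0,0,23,0,0,0,0,0,24,0,0,0,0,0,0,0,0,0,0,0,0,0,0,0],
)

```text
clock: 13.35
eef_pos: [0.5747, 0.1938, 0.1572]
tool_rot: [0.0, 0.976, -0.0, 0.216]
ft_force: [0.4, -0.3, 0.5]
grip_width: 0.0512
```

Run:
```python
from go import *
from h import *
c=bot.camera("wrist");cv2.imwrite("pics/w5.png",c["frame"]);P=pts(c)
hsv=cv2.cvtColor(c["frame"],cv2.COLOR_BGR2HSV)
m=(abs(hsv[...,0].astype(int)-26)<7)&(hsv[...,1]>130)&(abs(P[...,1]-.195)<.03)&(abs(P[...,0]-.6)<.06)&(P[...,2]>.06)
p=P[m];ux=np.array([.9063,0,.4226]);h=p@n;t=p[abs(h-np.percentile(h,90))<.003]
hx=np.mean(np.percentile(t@ux,[1,99]));hy=np.mean(np.percentile(t[:,1],[2,98]));hn=np.median(t@n)-.016
print(np.percentile(t@ux,[1,99]),np.percentile(t[:,1],[2,98]))
H=ux*hx+n*hn;H[1]=hy;print("handle",H)
need(HAN,tilt()@FL);need(H,tilt()@FL)
```

```text
[0.55241144 0.61929324] [0.18835641 0.2009677 ]
handle [0.6071385  0.19466206 0.08420589]
shift mm in tool [ 0.5 -1.1 80.2] rotvec [ 0. -0. -0.]
q [ 0.41  0.24 -0.33  0.6  -0.17  0.37] eef [0.5751 0.1941 0.1579] F [-0.3 -0.1 -0.3] t 13.4 w 0.0511 toolx [-0.906  0.    -0.422] z [ 0.422  0.    -0.906]
shift mm in tool [ 2.1  0.5 80.4] rotvec [ 0. -0. -0.]
q [ 0.41  0.24 -0.33  0.6  -0.17  0.37] eef [0.5751 0.1941 0.1579] F [-0.3 -0.1 -0.3] t 13.4 w 0.0511 toolx [-0.906  0.    -0.422] z [ 0.422  0.    -0.906]
```

View pics/w5.png

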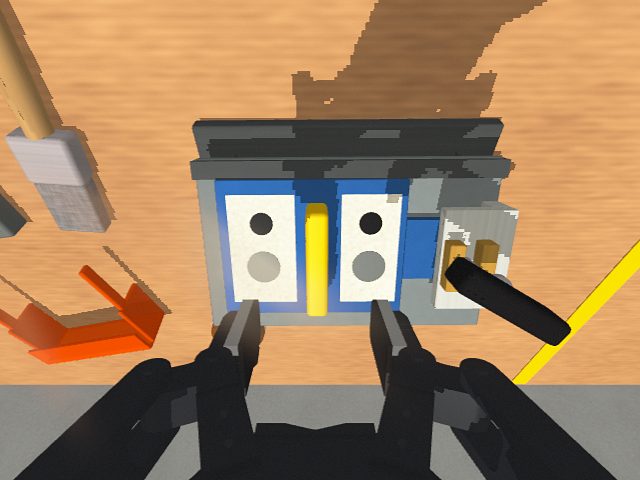

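The yellow handle at (317,258) is centred between the fingers, and the T-bar at (508,298) is still twisted. Next I'll descend and grip.

Emit:
play_rows(
  plan=[2,0.5,20,0,0,0,0,0,20,0,0,0,0,0,20,0,0,0,0,0,19,0,0,0,0,0,0,0,0,0],
)

```text
clock: 14.02
eef_pos: [0.606, 0.1942, 0.0838]
tool_rot: [0.0, 0.977, -0.0, 0.215]
ft_force: [0.0, -0.9, -0.6]
grip_width: 0.0514
```

Emit:
play_rows(
  plan=[0,0,0,0,0,0,0,0,0,0,0,0,0,0,0,0,0,0,0,0,0,0,0,0,0,0,0,0,0,0,0,0,0,0,0,0],
  hand=0,
)

```text
clock: 14.78
eef_pos: [0.6069, 0.1948, 0.0864]
tool_rot: [0.0, 0.976, 0.001, 0.217]
ft_force: [-2.4, -0.7, 6.6]
grip_width: 0.013
```

Run:
```python
from go import *
need([.6071,.1947,.0842],tilt()@FL)
```

```text
shift mm in tool [ 0.8 -0.1  2. ] rotvec [ 0.001  0.001 -0.   ]
q [ 0.38  0.38 -0.35  0.43 -0.16  0.35] eef [0.6069 0.1948 0.0864] F [-2.4 -0.7  6.6] t 14.78 w 0.013 toolx [-0.906  0.    -0.424] z [ 0.424  0.001 -0.906]
```

Emit:
play_rows(
  plan=[0,0,-2,0,0,0,0,-8,-1,0,0,0,0,-8,0,0,0,0,0,-8,0,0,0,0,0,-8,0,0,0,0,0,-8,0,0,0,0,0,-8,0,0,0,0,0,-8,0,0,0,0,0,0,0,0,0,0],
)

```text
clock: 15.9
eef_pos: [0.6061, 0.1373, 0.0885]
tool_rot: [0.001, 0.976, -0.0, 0.217]
ft_force: [4.9, 1.2, 0.4]
grip_width: 0.0128
```

Run:
```python
from go import *
import cv2
need([.6071,.1947,.0842],tilt()@FL)
cv2.imwrite("pics/s6.png",bot.camera("side")["frame"][80:300,220:520].repeat(2,0).repeat(2,1))
```

```text
shift mm in tool [ 1.1 57.4  4.3] rotvec [-0.001  0.001 -0.002]
q [ 0.28  0.34 -0.4   0.4  -0.12  0.26] eef [0.6061 0.1373 0.0885] F [4.9 1.2 0.4] t 15.9 w 0.0128 toolx [-0.906  0.002 -0.424] z [ 0.424 -0.001 -0.906]
```

View pics/s6.png

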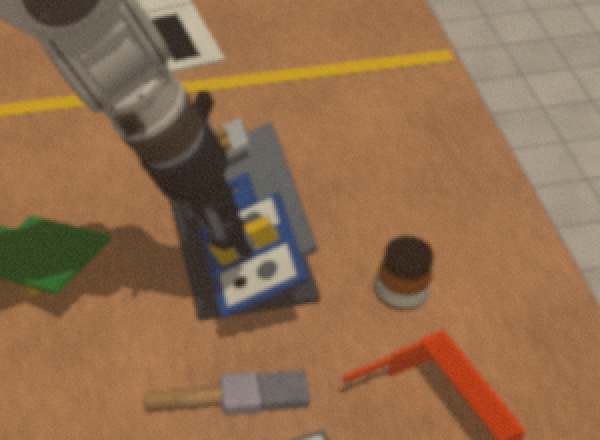

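The carrier has slid 57 mm and its tab is clear of the bracket. Next is the lift.

Emit:
play_rows(
  plan=[0,0,-15,0,0,0,0,0,-20,0,0,0,0,0,-25,0,0,0,0,0,-25,0,0,0,0,0,-15,0,0,0,0,0,0,0,0,0],
)

```text
clock: 16.7
eef_pos: [0.5623, 0.1382, 0.1787]
tool_rot: [0.0, 0.976, 0.0, 0.216]
ft_force: [0.1, -0.5, -2.3]
grip_width: 0.0128
```

Run:
```python
from go import *
import cv2
need([.583,-.229,.16],tilt(0,9.5)@FL)
cv2.imwrite("pics/s7.png",bot.camera("side")["frame"])
```

```text
shift mm in tool [ -11.1 -367.2   25.7] rotvec [-0.036  0.434 -0.164]
q [ 0.31  0.16 -0.37  0.62 -0.13  0.28] eef [0.5623 0.1382 0.1787] F [ 0.1 -0.5 -2.3] t 16.7 w 0.0128 toolx [-0.907  0.    -0.422] z [ 0.422  0.    -0.907]
```

View pics/s7.png

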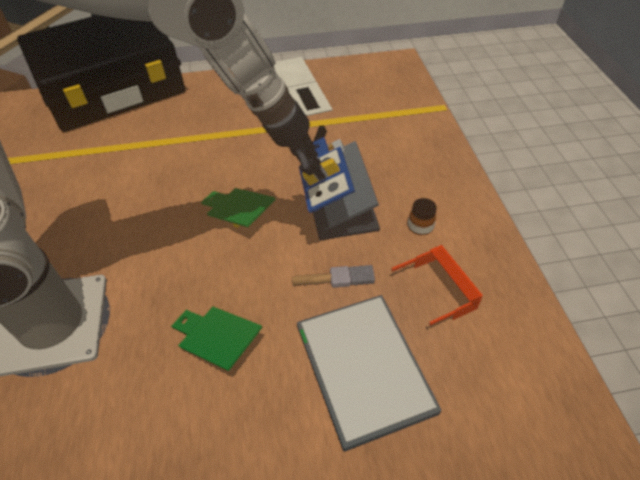

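The carrier is clear of the stand and held in the gripper. Next I'll move over the panel and level it.

Emit:
play_rows(
  plan=[0,-25,0,0,0,0,0,-40,0,0,0,0,0,-40,0,0,0,0,0,-40,0,0,0,0,0,-40,0,0,0,0,0,-40,0,0,0,0,0,-40,0,0,0,0,0,-40,0,0,0,0,0,-37,0,0,0,0,0,-25,0,0,0,0,0,0,0,-0.009,0.1085,-0.041,0,0,0,-0.009,0.1085,-0.041,0,0,0,-0.009,0.1085,-0.041,0,0,0,-0.009,0.1085,-0.041,0,0,0,0,0,0,0,0,0,0,0,0],
)

```text
clock: 18.75
eef_pos: [0.5623, -0.2285, 0.1768]
tool_rot: [-0.083, 0.997, 0.0, -0.0]
ft_force: [-0.0, -0.8, -2.4]
grip_width: 0.0126
```

Run:
```python
from go import *
from h import *
need([.583,-.229,.055],tilt(0,9.5)@FL)
for nme in("top","side"):
    c=bot.camera(nme);pickle.dump(c,open(f"{nme}8.pkl","wb"))
    cv2.imwrite(f"pics/{nme}8.png",c["frame"])
```

```text
shift mm in tool [-20.4  -4.  121.8] rotvec [ 0.001 -0.    -0.   ]
q [-0.39  0.49  0.19  1.28  0.   -0.55] eef [ 0.5623 -0.2285  0.1768] F [-0.  -0.8 -2.4] t 18.75 w 0.0126 toolx [-0.986 -0.165  0.   ] z [-0.     0.001 -1.   ]
```

View pics/top8.png

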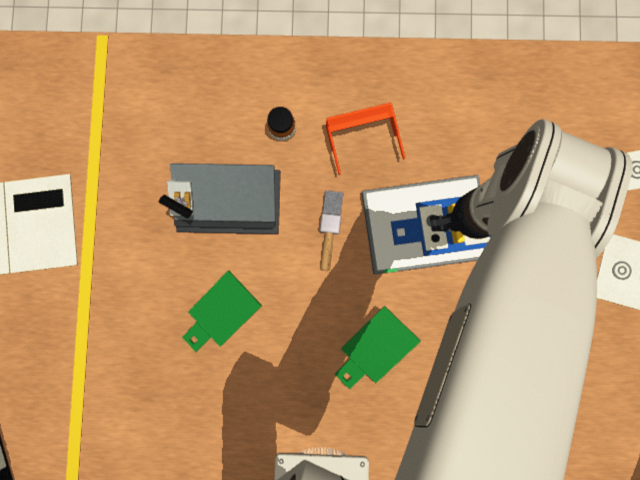

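View pics/side8.png

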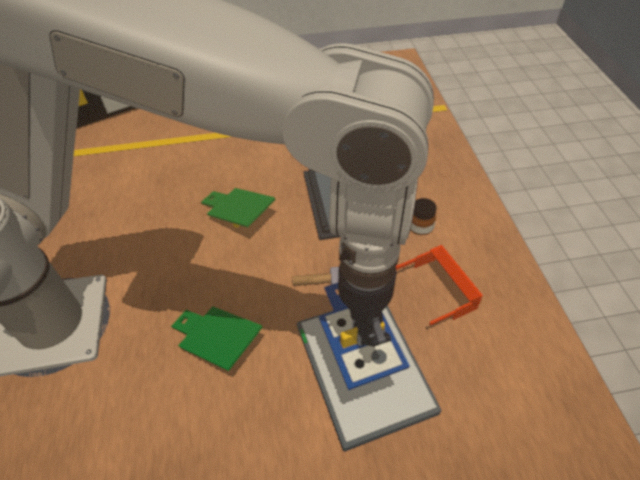

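Both views show the carrier roughly level over the panel, with the top view placing its plate around (440,225) and its tab toward the stand. I'll measure the plate's height, tilt and centre from depth before lowering.

```bash
cat > plate.py <<'E'
from h import *
import sys
def plate(n,zlo,zhi):
    c=load(n);P=pts(c);hsv=cv2.cvtColor(c["frame"],cv2.COLOR_BGR2HSV)
    m=(abs(hsv[...,0].astype(int)-111)<12)&(hsv[...,1]>100)&(hsv[...,2]>45)&(P[...,2]>zlo)&(P[...,2]<zhi)&(abs(P[...,0]-.58)<.15)&(abs(P[...,1]+.21)<.17)&(c["range_z"]>0)
    p=P[m]
    for _ in range(4):
        A=np.c_[p[:,:2],np.ones(len(p))];s=np.linalg.lstsq(A,p[:,2],rcond=None)[0];r=A@s-p[:,2];p=p[abs(r)<max(.004,2.5*r.std())]
    print(n,len(p),"slopes x,y",s[:2].round(3),"z",np.median(p[:,2]).round(4),"rect",cv2.minAreaRect((p[:,:2]*1000).astype(np.float32)))
    return p,s
for a in("top","side"): plate(a+sys.argv[1]+".pkl",float(sys.argv[2]),float(sys.argv[3]))
E
python3 plate.py 8 .12 .2
```

```text
top8.pkl 1323 slopes x,y [0.006 0.004] z 0.158 rect ((558.4299926757812, -197.97512817382812), (98.17594909667969, 165.33599853515625), 10.135961532592773)
side8.pkl 947 slopes x,y [0.007 0.003] z 0.16 rect ((559.5340576171875, -211.79910278320312), (97.598388671875, 175.24818420410156), 9.494160652160645)
```

Emit:
play_rows(
  plan=[-10,-1,15,0,0,0,-10,-1,25,0,0,0,0,0,25,0,0,0,0,0,20,0,0,0,0,0,15,0,0,0,0,0,8,0,0,0,0,0,4,0,0,0,0,0,4,0,0,0,0,0,0,0,0,0,0,0,0,0,0,0],
)

```text
clock: 20.1
eef_pos: [0.5833, -0.2274, 0.0629]
tool_rot: [-0.083, 0.997, -0.0, 0.001]
ft_force: [-0.1, -0.3, -2.2]
grip_width: 0.0127
```

```bash
python3 - <<'E'
from go import *
from h import *
need([.583,-.229,.051],tilt(0,9.5)@FL)
for nme in("top","side"):
    c=bot.camera(nme);pickle.dump(c,open(f"{nme}9.pkl","wb"))
E
python3 plate.py 9 .02 .08
```

```text
shift mm in tool [ 0.6 -1.5 11.9] rotvec [-0.     0.002  0.   ]
q [-0.37  0.61  0.09  1.05  0.   -0.54] eef [ 0.5833 -0.2274  0.0629] F [-0.1 -0.3 -2.2] t 20.1 w 0.0127 toolx [-0.986 -0.165 -0.002] z [ 0.002 -0.    -1.   ]
top9.pkl 955 slopes x,y [0.01  0.002] z 0.0441 rect ((576.9411010742188, -185.16778564453125), (98.47821807861328, 141.05001831054688), 10.121816635131836)
side9.pkl 838 slopes x,y [0.011 0.002] z 0.0455 rect ((580.721923828125, -209.59048461914062), (97.39805603027344, 177.06143188476562), 9.7142333984375)
```

Plate face is at about 45 mm and should end at 33 mm, so roughly 12 mm is left.

Emit:
play_rows(
  plan=[0,0,3,0,0,0,0,0,3,0,0,0,0,0,2,0,0,0,0,0,1.5,0,0,0,0,0,1,0,0,0,0,0,0,0,0,0,0,0,0,0,0,0],
)

```text
clock: 21.08
eef_pos: [0.5831, -0.2273, 0.0519]
tool_rot: [-0.083, 0.997, 0.0, 0.0]
ft_force: [0.9, 0.2, -2.2]
grip_width: 0.0127
```

Emit:
play_rows(
  plan=[0,0,0.7,0,0,0,0,0,0.7,0,0,0,0,0,0,0,0,0,0,0,0,0,0,0],
)

```text
clock: 21.58
eef_pos: [0.5833, -0.2273, 0.0511]
tool_rot: [-0.083, 0.997, -0.0, 0.001]
ft_force: [-1.1, 0.8, 4.5]
grip_width: 0.0133
```

The force has reversed to +4.5 N, so the carrier is on the panel. I'll release and back off.

Emit:
play_rows(
  plan=[0,0,0,0,0,0,0,0,0,0,0,0,0,0,0,0,0,0,0,0,0,0,0,0,0,0,0,0,0,0,0,0,-10,0,0,0,0,0,-30,0,0,0,0,0,-50,0,0,0,0,0,-50,0,0,0,0,0,-40,0,0,0,0,0,0,0,0,0],
  hand=60,
)

```text
clock: 22.95
eef_pos: [0.5851, -0.2281, 0.2362]
tool_rot: [-0.083, 0.997, -0.002, 0.005]
ft_force: [-0.2, 0.2, 0.7]
grip_width: 0.0513
```

```bash
python3 - <<'E'
from go import *
from h import *
need([.583,-.229,.051],tilt(0,9.5)@FL)
for nme in("top","side"):
    c=bot.camera(nme);pickle.dump(c,open(f"{nme}10.pkl","wb"));cv2.imwrite(f"pics/{nme}10.png",c["frame"])
    P=pts(c);b=np.array([.5872,.291,.1344])  # expected latched bar centre
    H=P@n-(BAR@n+.011);d=(abs(P[...,1]-.291)<.03)&(abs(P[...,0]-.585)<.03)&(H>-.02)&(H<.03)
    print("bar rise",np.percentile(H[d],[50,80,95]))
E
python3 plate.py 10 .02 .045
```

```text
shift mm in tool [  4.    0.4 185.2] rotvec [-0.005  0.009  0.   ]
q [-0.37  0.5   0.36  1.43  0.   -0.54] eef [ 0.5851 -0.2281  0.2362] F [-0.2  0.2  0.7] t 22.95 w 0.0513 toolx [-0.986 -0.165 -0.009] z [ 0.01  -0.004 -1.   ]
bar rise [0.01046064 0.0127388  0.01393678]
bar rise [0.00721903 0.01162529 0.0127149 ]
top10.pkl 1094 slopes x,y [-0.001  0.001] z 0.0321 rect ((580.2974243164062, -203.818115234375), (98.14464569091797, 179.3241729736328), 9.900858879089355)
side10.pkl 908 slopes x,y [-0.    -0.001] z 0.0339 rect ((580.8214111328125, -208.8544158935547), (97.03346252441406, 177.70314025878906), 9.164648056030273)
```

View pics/side10.png

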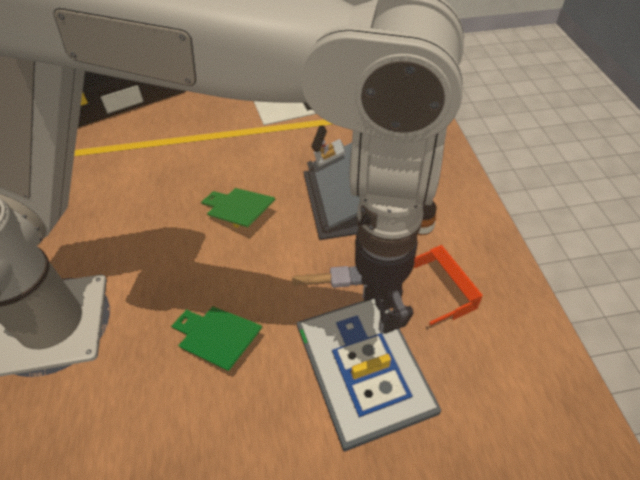

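View pics/top10.png

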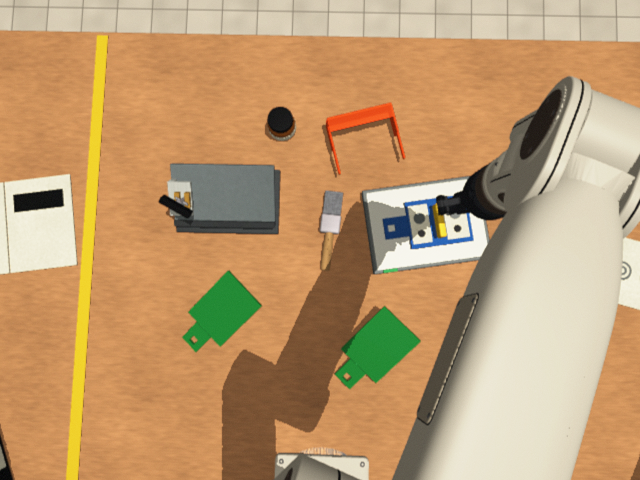

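The carrier lies flat and centred on the panel (top view: plate centre about (427,225)). The plunger is still latched and the bystanders are in place.

```bash
python3 -c "
from workcell import bot
print(bot.job_done())"
```

```text
the job is handed in; nothing more can be done
None
```

The job is done and handed in at about 23 s. I pulled the plunger about 16 mm, twisted it about 1.08 rad and let it settle latched. I then slid the carrier 57 mm along the lip, lifted it off, laid it on the panel and let go.

**Carrier:** In the last pictures its centre is within about 2 mm of the panel's centre and its long side within about 0.5° of the panel's. It lies level (slopes about 0.001), with its face at 32–34 mm where 33 mm is expected.

**Plunger:** The bar still stands about 12 mm out and twisted.

**Surroundings:** The goggles, jar, brush and green plates look unmoved in the pictures. I compared them by eye and did not measure them again. The gripper is clear of the carrier, about 18 cm above it.

**Disagreements:** The side and top cameras differed by 4–5 mm in y. For the two grasps the wrist camera agreed with the top one. For the panel I took the mean of the two, well inside the placing tolerance. My first approach also ran joint 6 to its limit, so I used the other half-turn of the grasp.

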